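# Close up a mini PC: push the tray home and slide the latch

### The job

Close up the black mini PC: push the mainboard tray along the bench into the shell until its rear panel sits fully home against the rim, both ends alike, then slide the orange latch across to its locked end so that it holds the panel. Nothing needs gripping: push with the fingertips, do not lift or tip the tray, keep off the mainboard and its cooler, and leave everything else on the bench where it is.

Things in the scene. Friction and masses are not known exactly. Their poses are not given: they have to be found in the camera images.
- shell: black mini-PC shell lying flat, perforated roof, 150 long, 154 wide, 60 mm high, walls 4 mm, open at its rear (the mouth) and below; fixed to the bench by low aluminium cheeks (208 mm over all, 24 high, from 65 mm inside the mouth). Origin: middle of the mouth's rim plane, on the bench. x runs from the mouth into the shell (the way the tray slides home), y left of that, z up
- tray: loose steel mainboard tray, about 0.7 kg, already started into the mouth and sticking out 50 to 100 mm; slides flat on the bench, 2 mm side play. Origin: foot of its rear panel's inner face, mid-width, on the bench; x into the shell, y left, z up. Home: this face meets the shell's rim, which stops it (tray x = shell x)
- panel_face (a point): middle of the outer face of the tray's rear panel (the face to push), 3 mm outside the tray's origin, 30 mm above the bench. The panel is a flat upright steel plate with sockets, 150 mm wide, 3 thick, 58 high; over the right-most 23 mm it is only 46 high, where a corner is cut out for the latch tongue
- board: mainboard fixed on the tray, same origin and axes: socket blocks right behind the panel (to 37 mm high), black fan cooler (to 45 mm high), memory sticks. Delicate: not to be touched
- panel_left (a point): left end of the panel's inner face, 75 mm left of its middle, 20 mm above the bench
- panel_right (a point): right end of the panel's inner face, 75 mm right of its middle, 20 mm above the bench
- latch (a joint): orange slide latch on the shell's roof at the mouth, right-hand side: near 0 = open (red dot), grows to 0.022 m as it slides left (shell +y) to its end stop: locked (green dot). About 2 N of friction; stays where left
- latch_thumb (a point): middle of the top of the latch's upright thumb rib, 20 mm (shell x) by 10 mm (shell y), its top 75 mm above the bench and 15 above the roof; moves with the latch. At 0 it is 10 mm inside the mouth and 64 mm right of the shell's middle
- latch_tongue (a point): lower end of the latch's hanging tongue, 16 mm wide (shell y), 3.5 thick, 49 mm above the bench, 8 mm outside the mouth plane. Open, it passes through the panel's cut corner; locked, it stands behind the panel; slid too soon, it bars the panel's way
- screwdriver: screwdriver, 170 mm long, lying flat near the right side of the PC, red handle; bystander
- ssd: flat 2.5-inch solid-state drive, 100 x 70 x 7 mm, aluminium, lying near the left side of the tray; origin under its centre; bystander
- antenna: spare black stub antenna, about 120 mm long and 12 mm thick, lying flat; origin at its jointed end; bystander
- mug: blue mug, 95 mm tall, 82 mm wide; origin under its centre; bystander
- dish: round steel screw dish, 110 mm wide, 22 mm tall; origin under its centre; bystander
- duster: air-duster can, 58 mm wide, 167 mm tall, white and blue with red nozzle; origin under its centre; bystander

How it is judged (in metres and radians):
On the way, in this order (a step that is already met when the one before it is completed fails the run):
1. the tray is home against the rim while the latch is still open (x of each of panel_left, panel_right in the frame of shell above -0.0025 m and value of joint latch below 0.008 m), for 0.2 s.
2. the latch is slid across to its locked end, with the tray home (x of each of panel_left, panel_right in the frame of shell above -0.0025 m and value of joint latch above 0.018 m), for 0.2 s.
At the end, for the whole second after the job is handed in: Both ends of the tray's rear panel are within 2.5 mm of the shell's rim, the latch is at 18 mm or more of its 22 mm, and the tray lies flat and still on the bench (all of step 2 and linear speed of tray below 0.01 m/s and height (world z) of tray below 0.003 m and angle between tray's own z axis and vertical below 0.03 rad); the robot touches nothing.
It fails at once if the tray is lifted or tipped (height (world z) of tray above 0.008 m or angle between tray's own z axis and vertical above 0.1 rad).
It fails at once if the fingers touch the mainboard, its sockets or its cooler (contact force between the fingers and board above 1 N).
It fails at once if something else on the bench is moved by more than 20 mm (distance of any of screwdriver, ssd, antenna, mug, dish, duster from where it was at the start of the episode above 0.02 m).
It also fails if it takes over 45 s, if anything falls off the work surface, if the arm or the gripper's body presses on something with over 40 N, if the wrist force passes 120 N, or if a joint passes its speed limit or range.

### The arm

A 6-joint arm with a two-finger parallel gripper is mounted at the origin on the work surface. World frame = base frame: x ahead of the robot, y to its left, z up, the work surface at z = 0. Lengths are in m, angles in degrees, forces in N, time in s.
With the tool pointing down it reaches from about 0.4 to 0.825 m from the base axis. Payload 7 kg.
Tool frame: the origin (TCP) lies at the very end of the fingers, on their centre line; the grasp point (between the pads) lies 19 mm behind it; z points along the fingers, y is the line along which they close (so a half turn about z gives the same grasp; the last joint's range is limited). The gripper opens to 85 mm and grips with 20 to 120 N. Pads are 22 mm wide; open, the fingers measure 114 mm over their backs; the gripper's body (76 mm by 85 mm) begins 54 mm behind the grasp point. The pads swing forward as they close: fully open they stand 13 mm farther back than shut.
Start: joints at [87.554, 20.546, 0.682, 0, -70.136, -16.507], TCP at [0.219, 0.638, 0.231] pointing down, gripper open.
Joint ranges: [-176.03, 176.03], [-82.01, 121.73], [-58.28, 71.71], [-173.87, 95.51], [-174.79, -0.11], [-173.66, 173.66]. Speed limits (degrees/s): [136.94, 136.94, 172.46, 180, 180, 180].

### API

Orientations are given as a 3x3 rotation matrix whose columns are the frame's x, y, z axes.
In Python, from cell import manip, optics, ticket, nets gives the robot as it stands.
- The arm moves only by the tool play_rows, never from a script. Its argument "series" is one flat list of numbers, 6 for each row, row after row: the shift along the tool's x, y, z in mm, then the turn, a rotation vector about the tool's x, y, z in rad. In form: [x, y, z, wx, wy, wz, x, y, z, wx, wy, wz, ...]. A call has 1 to 10 rows; each row is the pose to reach, as a shift and turn from the pose commanded when the call began, along the tool's axes at that moment; what a row does not reach only later rows make up. A row lasts 1/12 s, in which the tool goes at most 41.7 mm and 7.16 degrees, less where a joint would pass 70% of its speed; a pose out of reach is approached as far as the arm can. A call with a gripper value outside its range is refused whole. "jaw" is the closure, from 0 (fully open) to 1 (shut), set as the call begins (left out, the last holds). The fingers move at their own pace and stop on an object; "force" is the grip in N (left out, the last holds). Time passes only in rows, so rows that repeat a pose let the fingers close. It gives the time, the measured TCP pose, the force, the opening and the grip force at its end, in the units of the state.
- manip.observe(): the state, without advancing time (a new reading comes with each control period).
- optics.grab_frame(name): name is "side" or "top" or "wrist"; returns a dict with "frame" (420x560x3 uint8, red, green, blue), "mtx" (3x3 intrinsics, pixels), "cam_to_world" (4x4, takes a point from camera to world coordinates). Camera axes: x right, y down, z forward; pixel columns grow to the right and rows downward; lengths in m; the calibration is good to about 2 mm. A picture is of the moment at which its call begins. There is no depth.
- ticket.close_job(): hands the job in; it is judged then, once.
Trained networks look in a picture, given as the dict that the camera call returned (one of the last four; its "shot" number tells which), for a name from the list of things; names that differ only in an ending like _2 or _b are one class to them, and where a whole thing is asked for, a point or a joint stands for the part that bears it (a point fixed in the world has none). Each returns a list of dicts, best first, with "confidence" (0 to 1); they miss things now and then, are a little off and sometimes report something else, mostly with a low value. They report only what shows in the picture. A call takes as long as a camera call.
- nets.recognise(picture, target): "xy" ([column, row] in pixels, amid what is visible of it).
- nets.outline_of(picture, target): "pixels" (420x560 bool, what is visible of it) and "xy" ([column, row] in pixels, amid what is visible of it).
- nets.spot_point(picture, target): "xy" ([column, row] in pixels: a listed point, or the origin of a listed thing).
The state is a dict: "clock": time; "qpos": joint angles; "dq": joint speeds; "tau": joint torques, N m; "ee_pos": TCP position; "ee_rot": TCP orientation; "wrist_force": force on the tool from outside, world axes, zero at the start; "ft_torque": the same for the moment, N m; "grip_width": finger opening in m; "finger_force": force on a finger pad.
Only numpy, scipy, OpenCV 4.12 (cv2) and the standard library are available. Lean on these libraries where they do the work, as an engineer would, in place of code of your own. Each camera call takes 0.05 s, during which the arm holds its last target. There are 200 camera calls.

## Working session

There is one attempt and no reset: what is moved stays moved. The work goes in short steps, Python scripts to look and compute and a tool call to move; the robot and the scene stay as the last step left them, time stands still between calls to the robot, and variables do not carry over. Pictures are saved under pics/ and viewed, at most 10 in all, crops included, and the job is handed in when it is done.

Besides the shell and the picture viewer there is one more tool, called after "Emit:" as name(argument=value, ...) on one line, values as JSON. play_rows: Moves the arm, as the interface text tells. Its arguments: {"type":"object","properties":{"series":{"type":"array"},"jaw":{"type":"number"},"force":{"type":"number"}},"required":["series"]}

```bash
mkdir -p pics; cat > h.py <<'E'
import numpy as np,cv2
from cell import manip,optics,ticket,nets
def ray(p,xy):
    K=np.array(p['mtx']);T=np.array(p['cam_to_world'])
    d=T[:3,:3]@np.linalg.solve(K,[xy[0],xy[1],1.]);return T[:3,3],d
def atz(p,xy,z):
    o,d=ray(p,xy);return o+d*(z-o[2])/d[2]
def proj(p,X):
    T=np.linalg.inv(np.array(p['cam_to_world']));c=T[:3,:3]@np.array(X)+T[:3,3];u=np.array(p['mtx'])@c;return u[:2]/u[2]
def tri(rs):
    A=0;b=0
    for o,d in rs:
        d=d/np.linalg.norm(d);M=np.eye(3)-np.outer(d,d);A=A+M;b=b+M@o
    return np.linalg.solve(A,b)
E
cat > a.py <<'E'
from h import *
np.set_printoptions(precision=4,suppress=True)
s=manip.observe();print(s['clock'],s['ee_pos'],s['ee_rot'])
Z=dict(shell=0,tray=0,panel_face=.03,panel_left=.02,panel_right=.02,latch_thumb=.075,latch_tongue=.049,screwdriver=0.01,ssd=0,antenna=0,mug=0,dish=0,duster=0)
P={}
for c in ['top','side']:
    P[c]=optics.grab_frame(c);cv2.imwrite(f'pics/{c}0.png',P[c]['frame'][:,:,::-1])
for n,z in Z.items():
    for c in P:
        r=nets.spot_point(P[c],n)
        print(n,c,[(np.round(q['xy'],1),round(q['confidence'],2),atz(P[c],q['xy'],z)) for q in r[:2]])
E
python3 a.py
```

```text
0.0 [0.2191 0.6379 0.2304] [[ 0.9458 -0.3249 -0.0004]
 [-0.3249 -0.9458 -0.0016]
 [ 0.0001  0.0017 -1.    ]]
shell top [(array([290.2, 184.4]), 0.9, array([ 0.5869, -0.0328,  0.    ]))]
shell side [(array([319.8, 358.2]), 0.57, array([ 0.3631, -0.3384,  0.    ])), (array([313.5, 256.9]), 0.45, array([ 0.5182, -0.0878,  0.    ]))]
tray top [(array([300.4, 205.6]), 0.87, array([ 0.5186, -0.0674,  0.    ]))]
tray side [(array([311.3, 256.8]), 0.88, array([ 0.5138, -0.0847,  0.    ]))]
panel_face top [(array([305.4, 201.5]), 0.66, array([ 0.5281, -0.0817,  0.03  ]))]
panel_face side [(array([312.2, 242.8]), 0.96, array([ 0.5239, -0.072 ,  0.03  ])), (array([284.3, 236.6]), 0.54, array([ 0.4794, -0.0156,  0.03  ]))]
panel_left top [(array([282.7, 216.6]), 0.68, array([ 0.4792, -0.0113,  0.02  ]))]
panel_left side [(array([285.2, 234.5]), 0.85, array([0.4929, 0.0028, 0.02  ])), (array([376.8, 260.7]), 0.29, array([ 0.6209, -0.195 ,  0.02  ]))]
panel_right top [(array([323. , 192.3]), 0.78, array([ 0.5608, -0.1376,  0.02  ]))]
panel_right side [(array([340. , 251.3]), 0.8, array([ 0.5694, -
[... 787 characters left out ...]
56.2]), 0.76, array([ 0.366 , -0.3349,  0.    ])), (array([351. , 212.8]), 0.24, array([0.7173, 0.0207, 0.    ]))]
mug top [(array([169.7, 151.7]), 0.85, array([0.6837, 0.3632, 0.    ]))]
mug side [(array([276.4, 167. ]), 0.97, array([0.6796, 0.3737, 0.    ]))]
dish top [(array([178.2, 211.7]), 0.71, array([0.4875, 0.3244, 0.    ]))]
dish side [(array([231.1, 185.1]), 0.82, array([0.4973, 0.3388, 0.    ]))]
duster top [(array([402.8, 161.2]), 0.77, array([ 0.6744, -0.3979,  0.    ])), (array([302.7, 205.9]), 0.57, array([ 0.5179, -0.0748,  0.    ]))]
duster side [(array([458.8, 311.9]), 0.55, array([ 0.6732, -0.3908,  0.    ])), (array([352.2, 213.8]), 0.51, array([0.717 , 0.0149, 0.    ]))]
```

View pics.

```bash
python3 - <<'E'
import cv2
for c,(a,b,l,r) in dict(top=(110,280,190,420),side=(160,320,220,430)).items():
    i=cv2.imread(f'pics/{c}0.png')[a:b,l:r];cv2.imwrite(f'pics/{c}0c.png',cv2.resize(i,None,fx=3.4,fy=3.4,interpolation=cv2.INTER_CUBIC))
E
```

```text
(no output)
```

View pics/top0c.png

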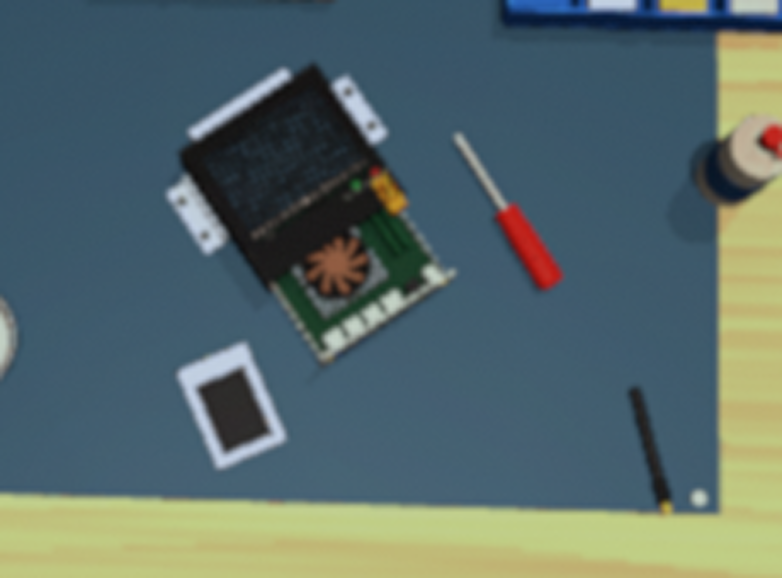

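View pics/side0c.png

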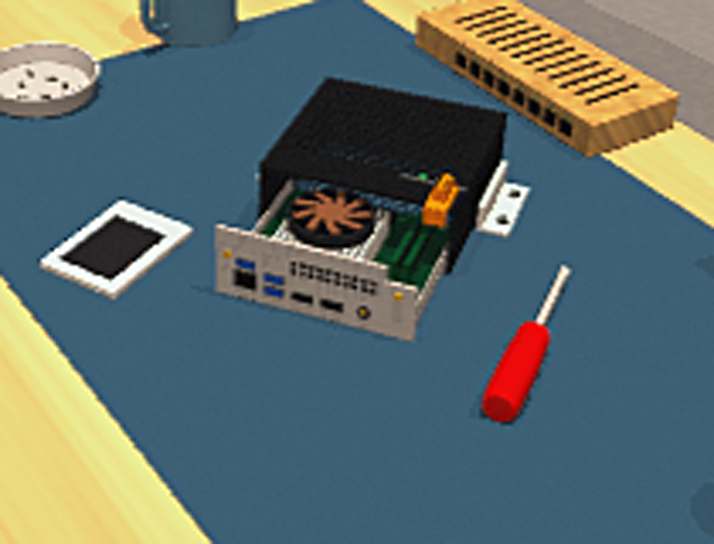

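```bash
python3 - <<'E'
from h import *
np.set_printoptions(precision=4,suppress=True)
p=optics.grab_frame('wrist');s=manip.observe();R=np.array(s['ee_rot']);T=np.array(p['cam_to_world'])
print(R.T@(T[:3,3]-s['ee_pos']),R.T@T[:3,:3],p['mtx'])
t=np.array([.47,-.11,.23]);print(R.T@(t-s['ee_pos'])*1000)
E
```

```text
[ 0.0689 -0.0001 -0.1417] [[ 0.0011 -0.9635 -0.2679]
 [ 1.      0.0012 -0.0002]
 [ 0.0005 -0.2679  0.9635]] [[320.8636   0.     276.0631]
 [  0.     320.8636 208.1815]
 [  0.       0.       1.    ]]
[480.2401 626.3344   1.3021]
```

Emit:
play_rows(series=[297,308,-20,0,0,1.125,297,308,-20,0,0,1.125,297,308,-20,0,0,1.125,297,308,-20,0,0,1.125,297,308,-20,0,0,1.125,297,308,-20,0,0,1.125,297,308,-20,0,0,1.125,297,308,-20,0,0,1.125,297,308,-20,0,0,1.125,297,308,-20,0,0,1.125], jaw=0.3)

```text
clock: 2.28
ee_pos: [0.3955, 0.2593, 0.2513]
ee_rot: [[0.107, -0.994, 0.001], [-0.994, -0.107, 0.001], [-0.001, -0.001, -1.0]]
wrist_force: [1.8, 1.2, -0.6]
grip_width: 0.06
finger_force: 0.0
```

Emit:
play_rows(series=[363,-11,0,0,0,1.12,363,-11,0,0,0,1.12,363,-11,0,0,0,1.12,363,-11,0,0,0,1.12,363,-11,0,0,0,1.12,363,-11,0,0,0,1.12,363,-11,0,0,0,1.12,363,-11,0,0,0,1.12,363,-11,0,0,0,1.12,363,-11,0,0,0,1.12])

```text
clock: 3.12
ee_pos: [0.4478, -0.1023, 0.2507]
ee_rot: [[-0.85, -0.526, -0.0], [-0.526, 0.85, -0.001], [0.001, -0.001, -1.0]]
wrist_force: [0.1, 0.6, -0.1]
grip_width: 0.0595
finger_force: 0.0
```

```bash
cat > w.py <<'E'
import sys
from h import *
np.set_printoptions(precision=4,suppress=True)
p=optics.grab_frame('wrist');s=manip.observe();print(s['clock'],s['ee_pos'],np.array(s['ee_rot'])[:,0],s['wrist_force'])
cv2.imwrite(f'pics/{sys.argv[1]}.png',p['frame'][:,:,::-1])
Z=dict(tray=0,panel_face=.03,panel_left=.02,panel_right=.02,latch_thumb=.075,latch_tongue=.049,shell=0)
for n,z in Z.items():
    for q in nets.spot_point(p,n)[:1]: print(n,np.round(q['xy'],1),round(q['confidence'],2),atz(p,q['xy'],z))
E
python3 w.py w1
```

```text
3.1667 [ 0.4476 -0.1006  0.2506] [-0.8474 -0.5309  0.0005] [ 0.0965  0.7679 -0.9348]
tray [264.2 234.4] 0.84 [ 0.5221 -0.0752  0.    ]
panel_face [261.1 242.4] 0.95 [ 0.5229 -0.0778  0.03  ]
panel_left [326.  242.9] 0.7 [ 0.4846 -0.0073  0.02  ]
panel_right [204.9 245.4] 0.58 [ 0.5668 -0.1336  0.02  ]
latch_thumb [213.7 335.5] 0.82 [ 0.6338 -0.0724  0.075 ]
latch_tongue [216.  312.5] 0.69 [ 0.6235 -0.0805  0.049 ]
shell [152.6 259.5] 0.59 [ 0.6306 -0.1828  0.    ]
```

View pics/w1.png

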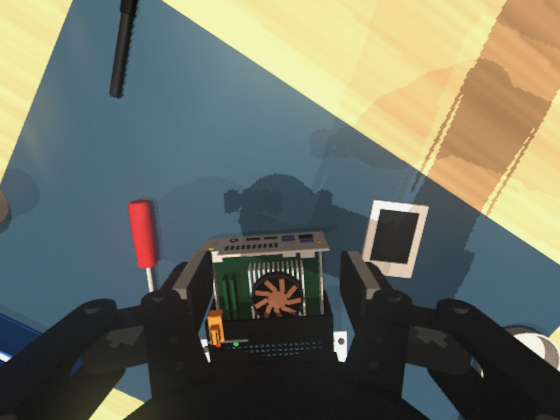

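```bash
python3 - <<'E'
import cv2
i=cv2.imread('pics/w1.png')[220:365,190:350];cv2.imwrite('pics/w1c.png',cv2.resize(i,None,fx=4,fy=4,interpolation=cv2.INTER_CUBIC))
E
```

```text
(no output)
```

View pics/w1c.png

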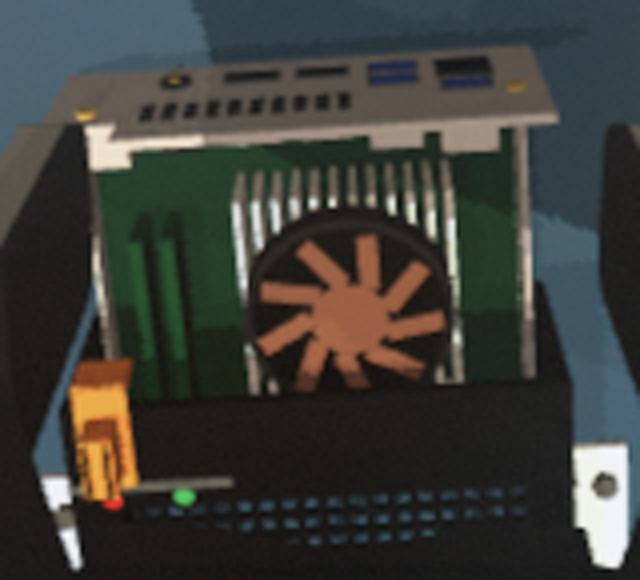

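```bash
python3 - <<'E'
from h import *
np.set_printoptions(precision=4,suppress=True)
p=optics.grab_frame('wrist')
f=lambda x,y,z:atz(p,[190+(x+.5)/4-.5,220+(y+.5)/4-.5],z)
for n,a,b in [('roof',f(135,402,.06),f(570,378,.06)),('ptop',f(118,140,.058),f(556,122,.058)),('pbase',f(78,75,0),f(530,45,0))]:
    d=b-a;print(n,a,b,np.hypot(d[0],d[1]),np.degrees(np.arctan2(-d[0],d[1])))
print(f(98,465,.075),f(570,378,.06))
E
```

```text
roof [ 0.6204 -0.0621  0.06  ] [0.5438 0.0424 0.06  ] 0.12954047324113954 36.23314033394913
ptop [ 0.5507 -0.1084  0.058 ] [ 0.4797 -0.0074  0.058 ] 0.12342299434327486 35.15277306309411
pbase [ 0.5654 -0.1263  0.    ] [ 0.4775 -0.0081  0.    ] 0.14738419952564713 36.644409502253
[ 0.634  -0.0638  0.075 ] [0.5438 0.0424 0.06  ]
```

Emit:
play_rows(series=[-42,-10,0,0,0,-0.068,-42,-10,0,0,0,-0.068,-42,-10,60,0,0,-0.068,-42,-10,100,0,0,-0.068,-42,-10,140,0,0,-0.068,-42,-10,140,0,0,-0.068,-42,-10,140,0,0,-0.068])

```text
clock: 4.15
ee_pos: [0.4857, -0.0838, 0.1068]
ee_rot: [[-0.805, -0.593, -0.008], [-0.593, 0.805, -0.001], [0.007, 0.004, -1.0]]
wrist_force: [-0.3, -0.4, -0.6]
grip_width: 0.0599
finger_force: 0.0
```

```bash
python3 w.py w2
```

```text
4.2 [ 0.4876 -0.0838  0.1094] [-0.805  -0.5932  0.0038] [-0.4558  0.0742  1.3575]
tray [257.5 250.7] 0.95 [ 0.5257 -0.0739  0.    ]
panel_face [257.  260.9] 0.65 [ 0.5213 -0.0755  0.03  ]
panel_left [352.7 259.9] 0.81 [ 0.4808 -0.0141  0.02  ]
panel_right [160.1 257.9] 0.71 [ 0.5675 -0.1349  0.02  ]
shell [453.1 266.3] 0.58 [ 0.4391  0.0679 -0.    ]
```

View pics/w2.png

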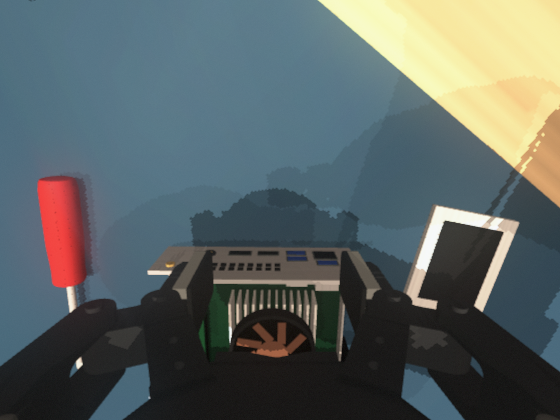

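Emit:
play_rows(series=[6,-5,30,0,0,0,6,-5,60,0,0,0,6,-5,85,0,0,0,6,-5,91,0,0,0,6,-5,91,0,0,0,6,-5,91,0,0,0,0,-5,91,0,0,0,-4,-5,91,0,0,0,-8,-5,91,0,0,0,-12,-5,91,0,0,0])

```text
clock: 5.38
ee_pos: [0.5023, -0.0805, 0.0207]
ee_rot: [[-0.806, -0.592, 0.002], [-0.592, 0.806, 0.0], [-0.002, -0.001, -1.0]]
wrist_force: [-0.7, -0.2, -0.5]
grip_width: 0.06
finger_force: 0.0
```

```bash
python3 w.py w3
```

```text
5.4333 [ 0.5029 -0.0802  0.0206] [-0.8054 -0.5927 -0.0019] [1.5042 0.4317 1.151 ]
tray [264.  283.4] 0.73 [ 0.5245 -0.0734  0.    ]
panel_face [262.7 309.1] 0.56 [ 0.5217 -0.0749  0.03  ]
panel_left [409.7 306.5] 0.61 [ 0.4821 -0.0127  0.02  ]
panel_right [112.3 300.1] 0.96 [ 0.5678 -0.135   0.02  ]
```

View pics/w3.png

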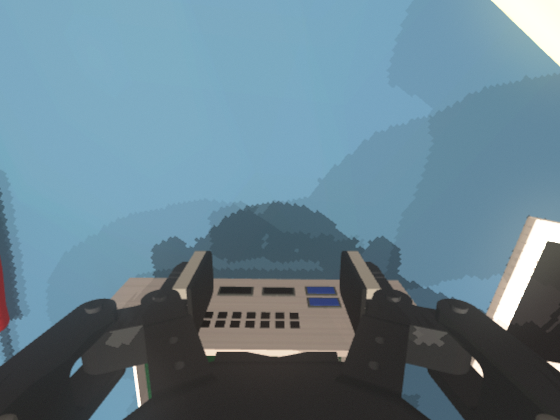

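Emit:
play_rows(series=[-4,0,0,0,0,0,-8,0,0,0,0,0,-13,0,0,0,0,0,-19,0,0,0,0,0,-25,0,0,0,0,0,-31,0,0,0,0,0,-37,0,0,0,0,0,-43,0,0,0,0,0,-48,0,0,0,0,0,-52,0,0,0,0,0])

```text
clock: 6.62
ee_pos: [0.5422, -0.0505, 0.0195]
ee_rot: [[-0.806, -0.592, -0.003], [-0.592, 0.806, -0.001], [0.003, 0.001, -1.0]]
wrist_force: [-4.2, -3.9, 4.4]
grip_width: 0.0597
finger_force: 3.1
```

```bash
python3 w.py w4
```

```text
6.6667 [ 0.543  -0.0501  0.0195] [-0.8058 -0.5922  0.0018] [-1.7711 -0.4606  0.796 ]
tray [263.3 271.9] 0.77 [ 0.5582 -0.0483  0.    ]
panel_face [256.9 293.2] 0.68 [ 0.5557 -0.0523  0.03  ]
panel_left [418.2 292. ] 0.94 [0.5132 0.0143 0.02  ]
panel_right [109.8 289.6] 0.76 [ 0.602  -0.1087  0.02  ]
latch_tongue [109.5 391.7] 0.94 [ 0.6224 -0.0815  0.049 ]
```

Emit:
play_rows(series=[-4,0,0,0,0,0,-8,0,0,0,0,0,-12,0,0,0,0,0,-16,0,0,0,0,0,-20,0,0,0,0,0,-24,0,0,0,0,0,-27,0,0,0,0,0,-30,0,0,0,0,0,-32,0,0,0,0,0,-34,0,0,0,0,0])

```text
clock: 7.85
ee_pos: [0.5706, -0.03, 0.0197]
ee_rot: [[-0.806, -0.592, -0.0], [-0.592, 0.806, -0.0], [0.0, 0.0, -1.0]]
wrist_force: [-3.6, -4.1, 0.5]
grip_width: 0.0601
finger_force: 2.3
```

Emit:
play_rows(series=[-1,0,0,0,0,0,-2,0,0,0,0,0,-3,0,0,0,0,0,-4,0,0,0,0,0])

```text
clock: 8.18
ee_pos: [0.5737, -0.0276, 0.0197]
ee_rot: [[-0.806, -0.592, -0.0], [-0.592, 0.806, 0.0], [0.0, 0.0, -1.0]]
wrist_force: [-2.4, -2.7, -1.9]
grip_width: 0.0598
finger_force: 1.7
```

Emit:
play_rows(series=[-1,0,0,0,0,0,-2,0,0,0,0,0,-3,0,0,0,0,0])

```text
clock: 8.43
ee_pos: [0.5741, -0.0272, 0.0197]
ee_rot: [[-0.806, -0.591, -0.004], [-0.591, 0.806, -0.002], [0.004, 0.001, -1.0]]
wrist_force: [-9.9, -10.1, 7.9]
grip_width: 0.0599
finger_force: 7.0
```

```bash
python3 w.py w5
```

```text
8.4833 [ 0.5741 -0.0272  0.0197] [-0.8064 -0.5914  0.0041] [-7.702  -8.4418  5.5758]
tray [261.1 269.6] 0.81 [ 0.5897 -0.0267  0.    ]
panel_face [257.2 294.3] 0.74 [ 0.5881 -0.0285  0.03  ]
panel_left [413.1 291.2] 0.57 [0.5464 0.0354 0.02  ]
panel_right [109.1 289.8] 0.81 [ 0.6343 -0.0857  0.02  ]
```

Emit:
play_rows(series=[-1,0,0,0,0,0,-2,0,0,0,0,0,-3,0,0,0,0,0,-4,0,0,0,0,0,-4,0,0,0,0,0])

```text
clock: 9.25
ee_pos: [0.5743, -0.0269, 0.0196]
ee_rot: [[-0.807, -0.59, -0.009], [-0.59, 0.807, -0.004], [0.009, 0.003, -1.0]]
wrist_force: [-15.8, -15.2, 14.4]
grip_width: 0.0599
finger_force: 11.0
```

```bash
python3 - <<'E'
from h import *
for c in ['top','side']:
    p=optics.grab_frame(c);cv2.imwrite(f'pics/{c}1.png',p['frame'][:,:,::-1])
i=cv2.imread('pics/side1.png')[150:290,250:450];cv2.imwrite('pics/side1c.png',cv2.resize(i,None,fx=4,fy=4,interpolation=cv2.INTER_CUBIC))
E
```

```text
(no output)
```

View pics/side1c.png

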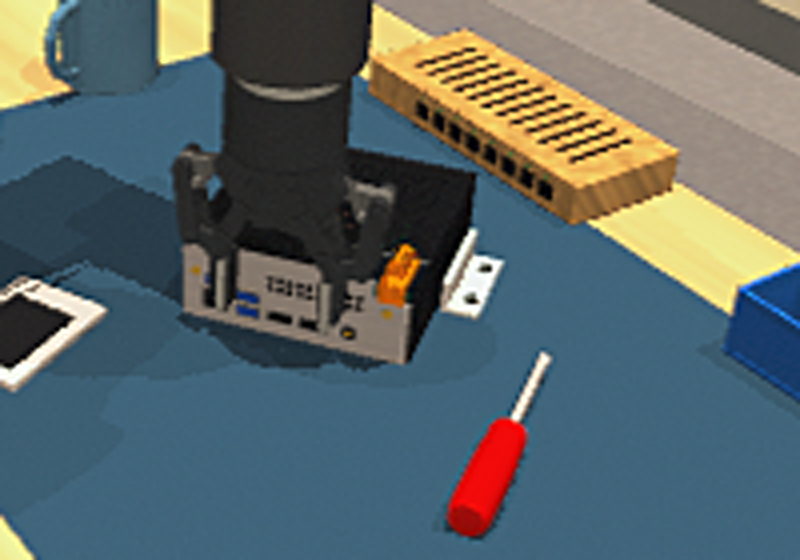

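Emit:
play_rows(series=[15,0,0,0,0,0,35,0,0,0,0,0,35,0,0,0,0,0,35,0,-40,0,0,0,35,0,-80,0,0,0,35,0,-120,0,0,0,30,-35,-120,0,0,0,10,-70,-120,0,0,0,-10,-107,-120,0,0,0,-24,-107,-120,0,0,0], jaw=1)

```text
clock: 10.18
ee_pos: [0.6675, -0.0984, 0.1404]
ee_rot: [[-0.807, -0.591, 0.005], [-0.591, 0.807, -0.001], [-0.003, -0.003, -1.0]]
wrist_force: [0.8, -0.2, 0.2]
grip_width: 0.0001
finger_force: 0.0
```

```bash
python3 w.py w6
```

```text
10.2333 [ 0.6676 -0.0957  0.1396] [-0.8064 -0.5914 -0.003 ] [1.3934 1.34   1.0945]
tray [394.4 177. ] 0.68 [ 0.5924 -0.0247  0.    ]
panel_face [409.6 178.4] 0.82 [ 0.5883 -0.0264  0.03  ]
panel_right [312.3 178.8] 0.86 [ 0.6352 -0.0864  0.02  ]
latch_thumb [333.1 208.5] 0.65 [ 0.6382 -0.0737  0.075 ]
latch_tongue [330.8 177.1] 0.84 [ 0.6237 -0.082   0.049 ]
shell [394.4 177.6] 0.56 [ 0.5929 -0.0243  0.    ]
```

View pics/w6.png

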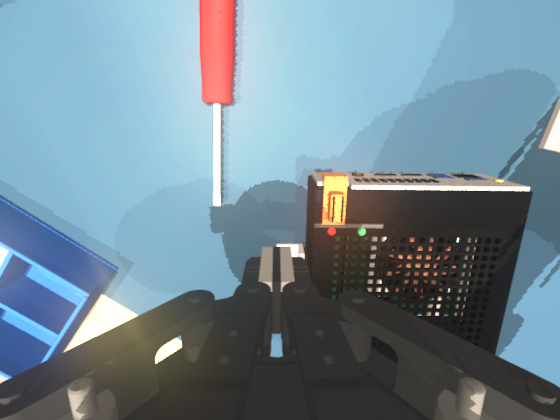

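Emit:
play_rows(series=[11,0,20,0,0,0,11,0,50,0,0,0,11,0,70,0,0,0,11,0,73,0,0,0,11,3,73,0,0,0,11,6,73,0,0,0,11,9,73,0,0,0,11,12,73,0,0,0])

```text
clock: 11.25
ee_pos: [0.6469, -0.0919, 0.0685]
ee_rot: [[-0.806, -0.593, 0.003], [-0.593, 0.806, 0.0], [-0.002, -0.001, -1.0]]
wrist_force: [-0.5, -0.5, 0.1]
grip_width: 0.0001
finger_force: 0.0
```

```bash
python3 w.py w7
```

```text
11.3 [ 0.6465 -0.0916  0.0683] [-0.8055 -0.5926 -0.0021] [-1.1522 -0.0554 -0.2178]
tray [405.1 211.6] 0.9 [ 0.5903 -0.0253  0.    ]
panel_face [422.7 221.7] 0.88 [ 0.5891 -0.028   0.03  ]
panel_left [537.5 224.1] 0.55 [0.5476 0.0364 0.02  ]
panel_right [298.5 218.6] 0.57 [ 0.6332 -0.0857  0.02  ]
latch_thumb [325.4 275.8] 0.97 [ 0.6362 -0.0722  0.075 ]
latch_tongue [320.8 221.7] 0.64 [ 0.6214 -0.0823  0.049 ]
```

View pics/w7.png

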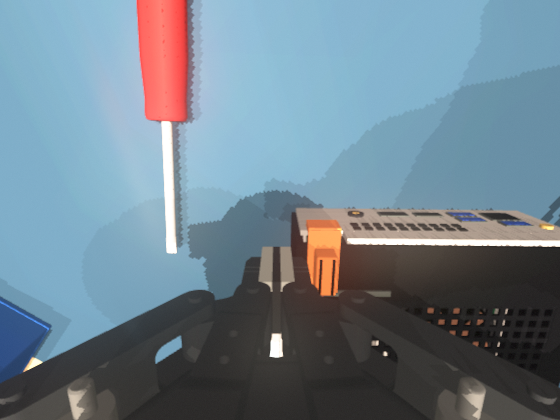

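Emit:
play_rows(series=[0,3,2,0,0,0,0,6,2,0,0,0,0,9,2,0,0,0,0,12,2,0,0,0,0,15,2,0,0,0,0,18,2,0,0,0,0,20,2,0,0,0,0,22,2,0,0,0,0,24,2,0,0,0,0,25,2,0,0,0])

```text
clock: 12.48
ee_pos: [0.6312, -0.072, 0.0649]
ee_rot: [[-0.806, -0.592, 0.0], [-0.592, 0.806, 0.0], [-0.0, -0.0, -1.0]]
wrist_force: [1.2, -2.1, -0.6]
grip_width: 0.0003
finger_force: 0.9
```

Emit:
play_rows(series=[0,1,0,0,0,0,0,2,0,0,0,0,0,3,0,0,0,0])

```text
clock: 12.73
ee_pos: [0.6298, -0.07, 0.0649]
ee_rot: [[-0.806, -0.592, 0.001], [-0.592, 0.806, -0.0], [-0.0, -0.001, -1.0]]
wrist_force: [3.9, -5.6, -1.8]
grip_width: 0.0
finger_force: 2.9
```

```bash
python3 w.py w8
```

```text
12.7833 [ 0.6299 -0.0702  0.065 ] [-0.8057 -0.5924 -0.0004] [ 2.5002 -4.3917 -0.9776]
tray [365.4 213.6] 0.73 [ 0.5901 -0.0257  0.    ]
panel_face [380. 223.] 0.64 [ 0.5873 -0.0275  0.03  ]
panel_left [498.  227.8] 0.64 [0.5473 0.0375 0.02  ]
panel_right [254.7 221.8] 0.86 [ 0.6328 -0.085   0.02  ]
latch_tongue [310.2 225.5] 0.89 [ 0.6086 -0.0646  0.049 ]
```

Emit:
play_rows(series=[0,1,0,0,0,0,0,2,0,0,0,0,0,3,0,0,0,0,0,4,0,0,0,0])

```text
clock: 13.47
ee_pos: [0.6293, -0.0687, 0.0656]
ee_rot: [[-0.805, -0.593, 0.004], [-0.593, 0.805, -0.002], [-0.001, -0.004, -1.0]]
wrist_force: [10.3, -17.5, -4.3]
grip_width: 0.0002
finger_force: 8.5
```

Emit:
play_rows(series=[0,-6,0,0,0,0,0,-25,0,0,0,0,0,-25,0,0,0,0,0,-25,-40,0,0,0,0,-25,-80,0,0,0,20,-25,-110,0,0,0,40,-10,-120,0,0,0,40,-10,-120,0,0,0,40,-10,-120,0,0,0])

```text
clock: 14.22
ee_pos: [0.5999, -0.0979, 0.1859]
ee_rot: [[-0.806, -0.592, 0.002], [-0.592, 0.806, 0.001], [-0.002, -0.0, -1.0]]
wrist_force: [-0.3, -0.9, 0.5]
grip_width: 0.0
finger_force: 0.0
```

```bash
python3 w.py w9
```

```text
14.2667 [ 0.6003 -0.0979  0.1849] [-0.8058 -0.5922 -0.0006] [ 0.6457  0.1238 -0.1557]
tray [336.5 218.7] 0.91 [ 0.5912 -0.0249  0.    ]
panel_face [341.4 224.6] 0.78 [ 0.5889 -0.0276  0.03  ]
panel_left [415.4 227.2] 0.93 [0.548  0.0382 0.02  ]
panel_right [267.9 219.9] 0.73 [ 0.6303 -0.0866  0.02  ]
latch_thumb [299.9 252.8] 0.61 [ 0.6228 -0.0567  0.075 ]
latch_tongue [301.7 224.8] 0.61 [ 0.6078 -0.0638  0.049 ]
shell [299.3 227.1] 0.68 [ 0.6223 -0.0512  0.    ]
```

View pics/w9.png

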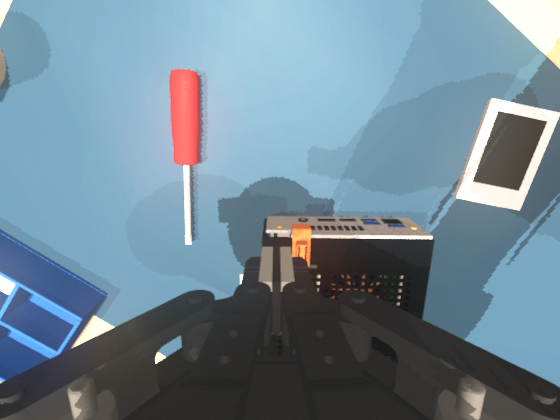

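The panel sits flush with the rim (row about 235, columns 265–432). The latch (300, 245) has moved left about 22 mm against its end stop, and the arm is clear of everything.

```bash
python3 -c "
from cell import ticket
print(ticket.close_job())"
```

```text
the job is handed in; nothing more can be done
None
```

I pushed the tray home against the rim, both ends alike as far as the camera can tell. I then slid the latch about 22 mm to its locked end stop, backed the arm clear and handed the job in at about 14 s; no verdict came back.

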